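# Step the coaxial switch to the yellow port and press its button

## Task

With the fingertips, push the upright tab of the rotary selector on the grey coaxial switch box round until it rests pointing at the yellow dot, then press the round white button on the box fully down and let it come up again. Push gently: do not pinch or grip the tab, do not press the button before the selector is at yellow, and leave the loose things beside the box where they are.

Things in the scene. Friction and masses are not known exactly. Their poses are not given: they have to be found in the camera images.
- coax_switch: Grey box fixed to the bench, 190 (x) x 170 (y) x 50 mm; origin under its centre, +x to the back face with brass sockets. Flat lid: black dial in the centre, white button behind it, five dots 75 mm from the dial axis on the robot's side, clockwise from above at azimuths 252 (white home), 216, 180, 144, 108 degrees from the box's +x. Which colour has which of the last four places changes.
- dial_axis (a point): Centre of the dial on its vertical turning axis, at lid height (50 mm above the bench).
- tab_top (a point): Centre of the tab's top, 45 mm from the dial axis, 92 mm above the bench. The tab is a black upright fin with a white line, 8 mm thick, 32 to 58 mm from the axis; its free part is 65 to 92 mm above the bench. Below it the dial disc (radius 30 mm) and a 10 mm wide foot under the tab reach up to 65 mm. Starts at the white home dot.
- pointer (a point): Imaginary point fixed to the dial, in the tab's direction, 75 mm from the axis and 52 mm above the bench; it lies over a dot's centre when the tab points at that dot.
- selector (a joint): Dial angle, rad: 0 at the white home dot, growing clockwise from above; the coloured places are at 0.628, 1.257, 1.885, 2.513; end stops -0.12 and 2.633. A detent holds the dial at each place: it takes up to about 4 N at the tab to push on, and once half-way past, the dial runs on by itself to the next place. Turns either way.
- mark_yellow: Yellow dot, the wanted place: disc 16 mm across, 2.5 mm high; origin at the centre of its underside, on the lid.
- mark_blue: Blue dot, same size.
- mark_green: Green dot, same size.
- mark_red: Red dot, same size.
- confirm_top (a point): Centre of the top face of the round white push button (24 mm across), 66 mm behind the dial axis along the box's +x. Its top is 72 mm above the bench when up; the steel collar round it (40 mm across) is 62 mm high. Pressed straight down; it springs back up.
- confirm (a joint): Button travel in m: 0 up, 0.006 fully down, which takes about 4 N.
- load: Small gold and silver coaxial load lying loose, 13 x 24 x 13 mm; origin under its centre. Leave alone.
- attenuator: Small black coaxial attenuator with metal ends lying loose, 13 x 38 x 13 mm; origin under its centre. Leave alone.
- jar: Loose white jar with a green cap, 46 mm across, 38 mm high; origin under its centre. Leave alone.
- driver: Loose blue screwdriver, 157 mm long, 22 mm thick; origin under its centre. Leave alone.

How it is judged:
On the way, in this order (a step that is already met when the one before it is completed fails the run):
1. the selector rests at the yellow dot with the fingers off it (horizontal distance between pointer and mark_yellow below 0.01 m and velocity of joint selector between -0.1 and 0.1 rad/s and contact force between the fingers and selector below 0.1 N), for 0.3 s.
2. the button is pressed down with the selector at yellow (horizontal distance between pointer and mark_yellow below 0.01 m and value of joint confirm above 0.0045 m), for 0.05 s.
At the end, for the whole second after the job is handed in: The tab points at the yellow dot (pointer within 10 mm of the dot's centre) and is at rest, the button is up again (within 1.5 mm), and the four loose things lie within 15 mm of where they were (horizontal distance between pointer and mark_yellow below 0.01 m and velocity of joint selector between -0.1 and 0.1 rad/s and value of joint confirm below 0.0015 m and distance of each of load, attenuator, jar, driver from where it was at the start of the episode below 0.015 m); the robot touches nothing.
It fails at once if the selector is gripped or shoved with more than 20 N (contact force between the fingers and selector above 20 N).
It fails at once if the box is pushed with more than 40 N (contact force between the fingers and coax_switch above 40 N).
It fails at once if the button is pressed while the selector is not at yellow (not (horizontal distance between pointer and mark_yellow below 0.01 m) and value of joint confirm above 0.003 m).
It fails at once if a loose thing beside the box is lifted or moved more than 15 mm (distance of any of load, attenuator, jar, driver from where it was at the start of the episode above 0.015 m).
It also fails if it takes over 64 s, if anything falls off the work surface, if the arm or the gripper's body presses on something with over 40 N, if the wrist force passes 120 N, or if a joint passes its speed limit or range.

## Robot

A 6-joint arm with a two-finger parallel gripper is mounted at the origin on a cart in front of the work surface, level with it; the furniture and walls round the work are solid. World frame = base frame: x ahead of the robot, y to its left, z up, the work surface at z = 0. Lengths are in m, angles in rad, forces in N, time in s.
With the tool pointing down it reaches from about 0.425 to 0.95 m from the base axis. Payload 3.5 kg.
Tool frame: the origin (TCP) lies midway between the tips of the shut fingers; the grasp point (between the pads) lies 19 mm behind it (ctrl.hold_point_z is the distance from the TCP to the grasp point, in m); z points along the fingers, y is the line along which they close (so a half turn about z gives the same grasp; the last joint's range is limited). The gripper opens to 85 mm and grips with 20 to 120 N. Pads are 22 mm wide; open, the fingers measure 114 mm over their backs; the gripper's body (76 mm by 85 mm) begins 54 mm behind the grasp point. The pads swing forward as they close: fully open they stand 13 mm farther back than shut.
Start: joints at [1.156, 0.286, 1.577, -0, 1.279, -0.15], TCP at [0.177, 0.651, 0.231] pointing down, gripper open.
Joint ranges: [-2.77, 2.77], [-0.9, 2.22], [0.21, 2.48], [-1.53, 4.67], [0.24, 2.81], [-2.84, 2.84]. Speed limits (rad/s): [2.79, 2.79, 3.14, 3.14, 3.14, 3.14].

## Interface

Orientations are given as a unit quaternion [x, y, z, w].
In Python, from plant import readout, cams, sign_off, ctrl gives the robot as it stands. The module is installed in compiled form; this text tells all that it offers.
- The arm moves only by the tool step_arm, never from a script. Its argument "increments" is a list of rows, each a list of 2 entries, a list of its own where there are three numbers: the shift along the world's x, y, z in mm, then the turn, a rotation vector about the world's x, y, z in rad. In form: [[[x, y, z], [rx, ry, rz]], ...]. A call has 1 to 8 rows; each row shifts and turns the commanded pose from where the row before left it; what a row does not reach is not made up. A row lasts 1/12 s, in which the tool goes at most 41.7 mm and 7.16 degrees, less where a joint would pass 70% of its speed; a pose out of reach is approached as far as the arm can. A call is refused whole if a number of a shift passes 41.7 or a number of a turn 0.125, either way. A call with a gripper value outside its range is refused whole. "fingers" is the opening, from -1 (shut) to 1 (fully open), set as the call begins (left out, the last holds). The fingers move at their own pace and stop on an object; "grip_force" is the grip in N (left out, the last holds). Time passes only in rows, so rows that do not move let the fingers close. It gives the time, the measured TCP pose, the force, the opening and the grip force at its end, in the units of the state.
- readout.get_state(): the state, without advancing time (a new reading comes with each control period).
- cams.read_camera(name): name is "side" or "top"; returns the picture (384x512x3 uint8, red, green, blue); there is no depth.
- cams.get_calibration(name): a dict with "fx", "fy", "cx", "cy" (pixels), "distortion" ([k1, k2, p1, p2, k3] as OpenCV has them; the pictures are not rectified), "eye" and "rotation" of the camera in the world. Camera axes: x right, y up, looking along -z (the intrinsics and any distortion apply to the point x, -y, -z); pixel columns grow to the right and rows downward; lengths in m; the calibration is good to about 2 mm. A picture is of the moment at which its call begins. get_calibration takes no time and is no camera call.
- sign_off(): hands the job in; it is judged then, once.
The state is a dict: "time": time; "qpos": joint angles; "dq": joint speeds; "joint_efforts": joint torques, N m; "eef_pos": TCP position; "tcp_rot": TCP orientation; "contact_force": force on the tool from outside, world axes, zero at the start; "wrist_torque": the same for the moment, N m; "opening": opening from 0.0 (shut) to 1.0 (fully open); "finger_force": force on a finger pad.
Only numpy, scipy, OpenCV 4.12 (cv2) and the standard library are available. Lean on these libraries where they do the work, as an engineer would, in place of code of your own. Each camera call takes 0.05 s, during which the arm holds its last target. There are 200 camera calls.

## Working session

There is one attempt and no reset: what is moved stays moved. The work goes in short steps, Python scripts to look and compute and a tool call to move; the robot and the scene stay as the last step left them, time stands still between calls to the robot, and variables do not carry over. Pictures are saved under pics/ and viewed, at most 10 in all, crops included, and the job is handed in when it is done.

Besides the shell and the picture viewer there is one more tool, called after "Call:" by a JSON object that holds its "api" and its "payload", one argument or row to a line. step_arm: Moves the arm, as the interface text tells. Its arguments: {"type":"object","properties":{"increments":{"type":"array","items":{"type":"array"}},"fingers":{"type":"number"},"grip_force":{"type":"number"}},"required":["increments"]}

```bash
mkdir -p pics; cat > h.py <<'E'
import numpy as np, cv2
from plant import readout, cams, sign_off, ctrl
def cal(n):
    c=cams.get_calibration(n); K=np.array([[c["fx"],0,c["cx"]],[0,c["fy"],c["cy"]],[0,0,1.]])
    return K,np.array(c["distortion"],float),np.array(c["eye"],float),np.array(c["rotation"],float)
def ray(n,uv):
    K,d,e,R=cal(n)
    if R.shape!=(3,3):
        from scipy.spatial.transform import Rotation; R=Rotation.from_quat(R).as_matrix()
    p=cv2.undistortPoints(np.array([[uv]],float),K,d)[0,0]
    v=R@np.array([p[0],-p[1],-1]); return e,v/np.linalg.norm(v)
def atz(n,uv,z):
    e,v=ray(n,uv); return e+v*(z-e[2])/v[2]
def tri(uvs):
    A=np.zeros((3,3));b=np.zeros(3);L=[ray(n,uv) for n,uv in uvs]
    for e,v in L: P=np.eye(3)-np.outer(v,v);A+=P;b+=P@e
    x=np.linalg.solve(A,b); return x,[np.linalg.norm(np.cross(x-e,v)) for e,v in L]
def proj(n,X):
    K,d,e,R=cal(n)
    q=(np.atleast_2d(X)-e)@R*[1,-1,-1]
    return cv2.projectPoints(q,np.zeros(3),np.zeros(3),K,d)[0][:,0]
E
python3 - <<'E'
from h import *
for n in("side","top"):
    cv2.imwrite(f"pics/{n}0.png",cams.read_camera(n)[:,:,::-1]); print(cams.get_calibration(n))
print(readout.get_state(),ctrl.hold_point_z)
E
```

```text
{'fx': 496.9837504271377, 'fy': 496.9837504271377, 'cx': 256.5139719944322, 'cy': 198.11843240034236, 'distortion': array([-0.1526264,  0.       ,  0.       ,  0.       ,  0.       ]), 'eye': array([ 0.32675828, -0.85675524,  0.55642119]), 'rotation': array([ 0.50381152, -0.05486647, -0.11179424,  0.85478984])}
{'fx': 412.9698873119526, 'fy': 412.9698873119526, 'cx': 254.92690996462036, 'cy': 196.59440697509, 'distortion': array([0.03747968, 0.        , 0.        , 0.        , 0.        ]), 'eye': array([ 0.34067181, -0.02215244,  0.93123975]), 'rotation': array([ 0.07739509, -0.07144173, -0.65614263,  0.74725025])}
{'time': 0.1, 'qpos': array([ 1.15602140e+00,  2.87099146e-01,  1.57803248e+00,  3.49713090e-06,
        1.27860911e+00, -1.49993911e-01]), 'dq': array([-0.00068725, -0.00224815, -0.00411538, -0.00179665,  0.0016212 ,
       -0.00145928]), 'joint_efforts': array([ 4.68886665e-04, -4.07299697e+01, -2.93696934e+01, -1.30703065e-04,
        3.52464835e-03, -1.18670010e-05]), 'eef_pos': array([0.17636977, 0.65093335, 0.23006977]), 'tcp_rot': array([ 1.32004532e-01,  9.91248531e-01, -1.03103932e-03, -3.00886304e-04]), 'contact_force': array([-0.08246407,  0.18096322,  0.40543652]), 'wrist_torque': array([ 0.00637736, -0.00907258,  0.03459063]), 'finger_force': 0.0, 'opening': 0.9981972451469721} 0.0187
```

View pics/side0.png

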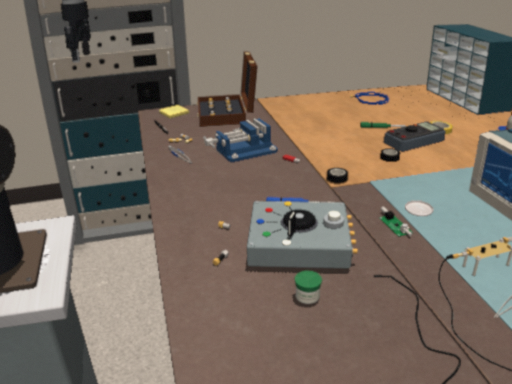

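View pics/top0.png

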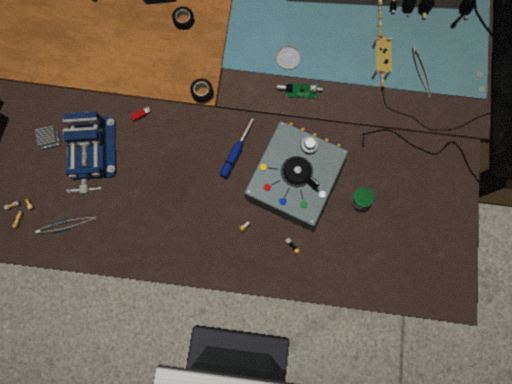

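Top view: dial (297,171), button (310,144), dots white (322,194), green (304,204), blue (283,201), red (267,187), yellow (263,167). Yellow is the last place (2.513). I'll enlarge both views for accuracy.

```bash
python3 - <<'E'
from h import *
t=cv2.imread("pics/top0.png")[110:240,210:390]; s=cv2.imread("pics/side0.png")[185:310,205:365]
cv2.imwrite("pics/tc.png",cv2.resize(t,None,fx=4.4,fy=4.4,interpolation=cv2.INTER_CUBIC))
cv2.imwrite("pics/sc.png",cv2.resize(s,None,fx=4.7,fy=4.7,interpolation=cv2.INTER_CUBIC))
E
```

```text
(no output)
```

View pics/tc.png

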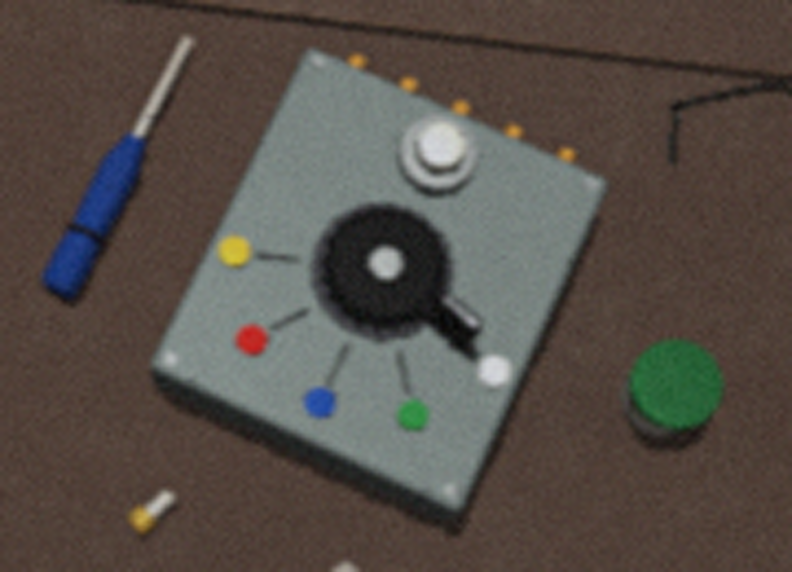

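View pics/sc.png

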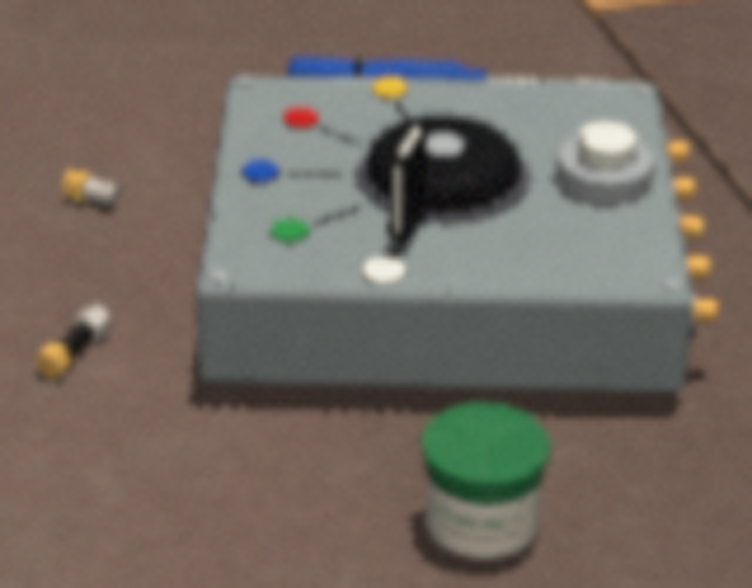

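Dots in the top crop: yellow (235,250), red (252,340), blue (320,402), green (413,415), white (493,370), button (441,145). In the side crop: (390,88), (300,118), (261,171), (290,231), (384,269), button (608,137).

```bash
python3 - <<'E'
from h import *
T=[(235,250),(252,340),(320,402),(413,415),(493,370),(441,145)]
S=[(390,88),(300,118),(261,171),(290,231),(384,269),(608,137)]
a=np.radians([108,144,180,216,252]); loc=np.vstack([np.c_[.075*np.cos(a),.075*np.sin(a)],[.066,0]])
P=[]
for t,s in zip(T,S):
    t=(np.array(t)+.5)/4.4-.5+[210,110]; s=(np.array(s)+.5)/4.7-.5+[205,185]
    x,r=tri([("top",t),("side",s)]); P.append(x); z=.0525 if len(P)<6 else .072
    print(x.round(4),np.round(r,4),atz("top",t,z).round(4),atz("side",s,z).round(4))
P=np.array(P); 
A=loc-loc.mean(0);B=P[:,:2]-P[:,:2].mean(0)
th=np.arctan2((A[:,0]*B[:,1]-A[:,1]*B[:,0]).sum(),(A*B).sum())
R=np.array([[np.cos(th),-np.sin(th)],[np.sin(th),np.cos(th)]]); c=P[:,:2].mean(0)-R@loc.mean(0)
print("yaw",th,np.degrees(th),"axis",c,"res",(P[:,:2]-(loc@R.T+c)).round(4).tolist())
for n,az in zip("YRBGW",(108,144,180,216,252)):
    q=np.radians(az)+th; d=np.array([np.cos(q),np.sin(q)]);print(n,"dirdeg",np.degrees(q)%360,"tab",(c+.045*d).round(4))
print("btn",c+R@[.066,0])
for n,uv in(("top",(226,166)),("top",(236,143)),("top",(363,197)),): print(atz(n,uv,.02 if n=="top" else 0))
E
```

```text
[ 0.5982 -0.0113  0.0498] [0.0004 0.0004] [ 0.5978 -0.0114  0.0525] [ 0.5963 -0.0159  0.0525]
[ 0.5532 -0.0256  0.0499] [0.0002 0.0002] [ 0.5528 -0.0256  0.0525] [ 0.5518 -0.0299  0.0525]
[ 0.5263 -0.0628  0.0501] [0.0002 0.0002] [ 0.526  -0.0627  0.0525] [ 0.5251 -0.0667  0.0525]
[ 0.5259 -0.1092  0.0498] [0.0001 0.0001] [ 0.5254 -0.1089  0.0525] [ 0.5247 -0.1132  0.0525]
[ 0.5534 -0.146   0.0506] [0.0002 0.0002] [ 0.5532 -0.1458  0.0525] [ 0.5523 -0.1487  0.0525]
[ 0.6602 -0.1067  0.0692] [0. 0.] [ 0.6592 -0.1065  0.072 ] [ 0.6583 -0.111   0.072 ]
yaw -0.3175508399801691 -18.194322911697856 axis [ 0.59750809 -0.08614484] res [[0.0004, -0.0002], [-0.0004, -0.0003], [0.0, -0.0001], [-0.0002, -0.0001], [0.0002, 0.0006], [0.0, 0.0]]
Y dirdeg 89.80567708830213 tab [ 0.5977 -0.0411]
R dirdeg 125.80567708830213 tab [ 0.5712 -0.0496]
B dirdeg 161.80567708830213 tab [ 0.5548 -0.0721]
G dirdeg 197.80567708830213 tab [ 0.5547 -0.0999]
W dirdeg 233.80567708830216 tab [ 0.5709 -0.1225]
btn [ 0.66020829 -0.10675273]
[0.59730722 0.07321828 0.02      ]
[0.65516143 0.05815191 0.02      ]
[ 0.56552063 -0.24333735  0.02      ]
```

Fit residuals are under 0.7 mm: dial axis at (0.5975, -0.0861), box yaw -18.2°. The plan is to shut the fingers and push the tab with the pad edges, turning the tool with the tab. I'll travel there high.

Call:
{"api": "step_arm", "payload": {
  "increments": [
    [[17.4,-33,0],[0,0,-0.0153]],
    [[17.4,-33,0],[0,0,-0.0153]],
    [[17.4,-33,0],[0,0,-0.0153]],
    [[17.4,-33,0],[0,0,-0.0153]],
    [[17.4,-33,0],[0,0,-0.0153]],
    [[17.4,-33,0],[0,0,-0.0153]],
    [[17.4,-33,0],[0,0,-0.0153]],
    [[17.4,-33,0],[0,0,-0.0153]]
  ],
  "fingers": -1,
  "grip_force": 20
}}

```text
time: 0.77
eef_pos: [0.316, 0.3857, 0.2308]
tcp_rot: [0.193, 0.981, -0.0, -0.0]
contact_force: [0.6, -0.4, -0.6]
opening: 0.0
finger_force: 0.0
```

Call:
{"api": "step_arm", "payload": {
  "increments": [
    [[17.4,-33,0],[0,0,-0.0153]],
    [[17.4,-33,0],[0,0,-0.0153]],
    [[17.4,-33,0],[0,0,-0.0153]],
    [[17.4,-33,0],[0,0,-0.0153]],
    [[17.4,-33,0],[0,0,-0.0153]],
    [[17.4,-33,0],[0,0,-0.0153]],
    [[17.4,-33,0],[0,0,-0.0153]],
    [[17.4,-33,0],[0,0,-0.0153]]
  ]
}}

```text
time: 1.43
eef_pos: [0.4552, 0.1217, 0.2311]
tcp_rot: [0.252, 0.968, 0.0, -0.0]
contact_force: [0.9, 0.4, 0.4]
opening: 0.001
finger_force: 0.0
```

Call:
{"api": "step_arm", "payload": {
  "increments": [
    [[17.4,-33,0],[0,0,-0.0153]],
    [[17.4,-33,0],[0,0,-0.0153]],
    [[17.4,-33,0],[0,0,-0.0153]],
    [[17.4,-33,0],[0,0,-0.0153]],
    [[17.4,-33,0],[0,0,-0.0153]],
    [[17.4,-33,0],[0,0,-0.0153]],
    [[17.4,-33,0],[0,0,-0.0153]],
    [[0,0,0],[0,0,0]]
  ]
}}

```text
time: 2.1
eef_pos: [0.5785, -0.113, 0.2305]
tcp_rot: [0.306, 0.952, -0.001, 0.001]
contact_force: [-1.3, 0.4, 0.2]
opening: -0.001
finger_force: 0.0
```

Call:
{"api": "step_arm", "payload": {
  "increments": [
    [[16,-28,0],[0,0,-0.01]],
    [[0,0,-35],[0,0,0]],
    [[0,0,-35],[0,0,0]],
    [[0,0,-35],[0,0,0]],
    [[0,0,-26],[0,0,0]],
    [[0,0,-15],[0,0,0]],
    [[0,0,-10],[0,0,0]],
    [[0,0,0],[0,0,0]]
  ]
}}

```text
time: 2.77
eef_pos: [0.5908, -0.1345, 0.0722]
tcp_rot: [0.308, 0.951, 0.0, -0.003]
contact_force: [-1.0, 0.4, -0.3]
opening: -0.0
finger_force: 0.0
```

```bash
cat > path.py <<'E'
from h import *
C=np.array([.5975,-.0861]); s=readout.get_state(); p=s["eef_pos"]
q=s["tcp_rot"]; y=2*np.degrees(np.arctan2(q[1],q[0]))-90
print("pos",p.round(4),"yaw",y,"F",s["contact_force"].round(1))
def at(ang,off,r=.045):
    a=np.radians(ang); return C+r*np.array([np.cos(a),np.sin(a)])+off*np.array([-np.sin(a),np.cos(a)])
E
python3 - <<'E'
from path import *
im=cams.read_camera("side")[150:310,165:365,::-1]
cv2.imwrite("pics/s1.png",cv2.resize(im,None,fx=3.7,fy=3.7,interpolation=cv2.INTER_CUBIC))
cur=p[:2].copy()*1000; print("to precontact 17mm",(at(233.8,.017)*1000-cur).round(1))
cur=at(233.8,.017)*1000
for i in range(1,46):
    n=at(233.8-3*i,.015+.002*max(0,1-i/3))*1000; d=(n-cur).round(1); cur=cur+d; print(d.tolist(),end=";" if i%8 else "\n")
E
```

```text
pos [ 0.5908 -0.1345  0.0722] yaw 54.10333341631451 F [-1.   0.4 -0.3]
to precontact 17mm [-6.1  2. ]
[-2.9, 1.2];[-2.9, 1.3];[-2.7, 1.5];[-2.2, 1.2];[-2.1, 1.3];[-2.1, 1.4];[-1.9, 1.5];[-1.9, 1.6]
[-1.8, 1.7];[-1.8, 1.8];[-1.6, 1.9];[-1.5, 1.9];[-1.4, 2.1];[-1.3, 2.1];[-1.2, 2.1];[-1.1, 2.3]
[-1.0, 2.3];[-0.8, 2.3];[-0.7, 2.4];[-0.6, 2.4];[-0.5, 2.4];[-0.3, 2.5];[-0.2, 2.5];[-0.1, 2.5]
[0.1, 2.4];[0.2, 2.5];[0.3, 2.5];[0.4, 2.4];[0.6, 2.4];[0.7, 2.4];[0.8, 2.4];[0.9, 2.3]
[1.1, 2.2];[1.2, 2.2];[1.3, 2.1];[1.4, 2.1];[1.5, 2.0];[1.6, 1.8];[1.7, 1.9];[1.8, 1.7]
[1.9, 1.6];[1.9, 1.5];[2.1, 1.4];[2.1, 1.3];[2.2, 1.2];
```

View pics/s1.png

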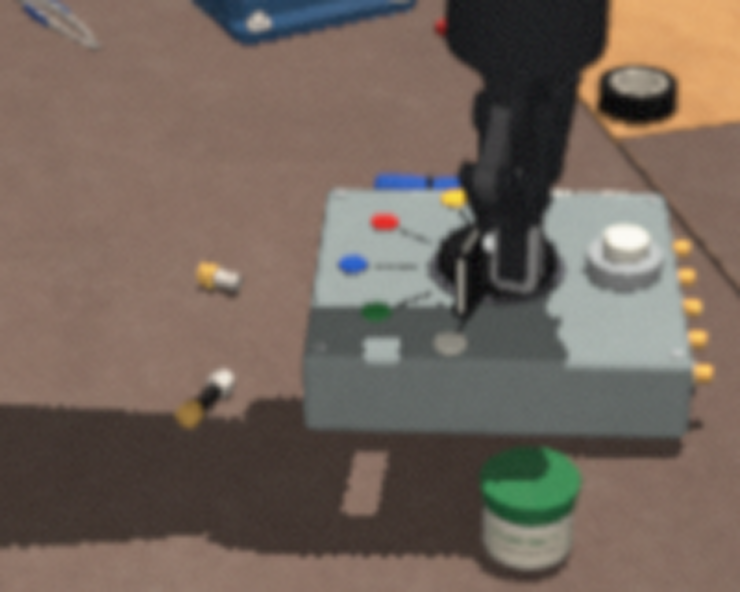

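The shut fingers stand just counter-clockwise of the tab with a small gap, tips below the tab's top. Starting the push.

Call:
{"api": "step_arm", "payload": {
  "increments": [
    [[-3,1,0],[0,0,0]],
    [[-3,1,0],[0,0,0]],
    [[-2.9,1.2,0],[0,0,-0.0524]],
    [[-2.9,1.3,0],[0,0,-0.0524]],
    [[-2.7,1.5,0],[0,0,-0.0524]],
    [[-2.2,1.2,0],[0,0,-0.0524]],
    [[-2.1,1.3,0],[0,0,-0.0524]],
    [[-2.1,1.4,0],[0,0,-0.0524]]
  ]
}}

```text
time: 3.48
eef_pos: [0.5732, -0.1273, 0.0774]
tcp_rot: [0.454, 0.891, -0.001, 0.003]
contact_force: [0.2, -4.0, -2.3]
opening: -0.0
finger_force: 1.7
```

```bash
cat >> path.py <<'E'
d=p[:2]-C
# tab angle if in contact (offset 15mm): solve
rr=np.hypot(*d); print("r",rr,"implied tab angle at off 15:",np.degrees(np.arctan2(d[1],d[0])-np.arcsin(.015/rr))%360,"r along",(rr**2-.015**2)**.5)
E
python3 path.py
```

```text
pos [ 0.5732 -0.1273  0.0774] yaw 35.979892160618405 F [ 0.2 -4.  -2.3]
r 0.04788042401403549 implied tab angle at off 15: 221.18232656149402 r along 0.04547015508840746
```

Call:
{"api": "step_arm", "payload": {
  "increments": [
    [[-1.9,1.5,-0.5],[0,0,-0.04]],
    [[-1.9,1.6,-0.5],[0,0,-0.04]],
    [[-1.8,1.7,-0.5],[0,0,-0.04]],
    [[-1.8,1.8,-0.5],[0,0,-0.04]],
    [[-1.6,1.9,0],[0,0,-0.0524]],
    [[-1.5,1.9,0],[0,0,-0.0524]],
    [[-1.4,2.1,0],[0,0,-0.0524]],
    [[-1.3,2.1,0],[0,0,-0.0524]]
  ]
}}

```text
time: 4.15
eef_pos: [0.5595, -0.1117, 0.0753]
tcp_rot: [0.61, 0.792, 0.0, 0.002]
contact_force: [-0.6, -2.9, -0.3]
opening: -0.0
finger_force: 1.2
```

```bash
python3 path.py
```

```text
pos [ 0.5595 -0.1117  0.0753] yaw 14.782865286601393 F [-0.6 -2.9 -0.3]
r 0.04578634549588398 implied tab angle at off 15: 194.8543052964286 r along 0.04325955887279082
```

Call:
{"api": "step_arm", "payload": {
  "increments": [
    [[-1.4,2.1,0],[0,0,-0.0524]],
    [[-1.3,2.3,0],[0,0,-0.0524]],
    [[-1.2,2.3,0],[0,0,-0.0524]],
    [[-1.0,2.3,0],[0,0,-0.0524]],
    [[-0.8,2.4,0],[0,0,-0.0524]],
    [[-0.6,2.4,0],[0,0,-0.0524]],
    [[-0.5,2.4,0],[0,0,-0.0524]],
    [[-0.3,2.5,0],[0,0,-0.0524]]
  ]
}}

```text
time: 4.82
eef_pos: [0.5523, -0.0925, 0.0752]
tcp_rot: [0.762, 0.648, 0.001, 0.001]
contact_force: [-0.0, -0.6, -0.0]
opening: -0.003
finger_force: 0.0
```

```bash
python3 path.py
```

```text
pos [ 0.5523 -0.0925  0.0752] yaw -9.265921753842406 F [-0.  -0.6 -0. ]
r 0.04561010869210249 implied tab angle at off 15: 168.8376527849848 r along 0.04307298474572436
```

Call:
{"api": "step_arm", "payload": {
  "increments": [
    [[-0.5,2.5,0],[0,0,-0.045]],
    [[-0.4,2.5,0],[0,0,-0.045]],
    [[-0.2,2.5,0],[0,0,-0.0524]],
    [[0,2.5,0],[0,0,-0.0524]],
    [[0.3,2.5,0],[0,0,-0.0524]],
    [[0.4,2.4,0],[0,0,-0.0524]],
    [[0.6,2.4,0],[0,0,-0.0524]],
    [[0.7,2.4,0],[0,0,-0.0524]]
  ]
}}

```text
time: 5.48
eef_pos: [0.553, -0.0737, 0.0752]
tcp_rot: [0.876, 0.482, 0.0, 0.002]
contact_force: [-2.0, -1.6, 0.3]
opening: 0.001
finger_force: 1.1
```

```bash
python3 path.py
```

```text
pos [ 0.553  -0.0737  0.0752] yaw -32.40786831286278 F [-2.  -1.6  0.3]
r 0.04619832094305021 implied tab angle at off 15: 145.52439842672038 r along 0.04369536426163617
```

Call:
{"api": "step_arm", "payload": {
  "increments": [
    [[0.7,2.4,0],[0,0,-0.0524]],
    [[0.8,2.4,0],[0,0,-0.0524]],
    [[0.9,2.3,0],[0,0,-0.0524]],
    [[1.0,2.3,0],[0,0,-0.0524]],
    [[1.1,2.2,0],[0,0,-0.0524]],
    [[1.2,2.2,0],[0,0,-0.0524]],
    [[1.3,2.1,0],[0,0,-0.0524]],
    [[1.4,2.1,0],[0,0,-0.0524]]
  ]
}}

```text
time: 6.15
eef_pos: [0.5614, -0.0555, 0.0752]
tcp_rot: [0.957, 0.289, 0.0, 0.002]
contact_force: [-2.5, -3.9, 0.2]
opening: 0.003
finger_force: 1.8
```

```bash
python3 path.py
```

```text
pos [ 0.5614 -0.0555  0.0752] yaw -56.408565873256954 F [-2.5 -3.9  0.2]
r 0.047343044447881795 implied tab angle at off 15: 121.27243507692982 r along 0.04490394033483155
```

Call:
{"api": "step_arm", "payload": {
  "increments": [
    [[1.5,2.0,0],[0,0,-0.0524]],
    [[1.6,1.8,0],[0,0,-0.0524]],
    [[1.7,1.8,0],[0,0,-0.0524]],
    [[1.8,1.7,0],[0,0,-0.0524]],
    [[1.9,1.6,0],[0,0,-0.0524]],
    [[1.9,1.5,0],[0,0,-0.0524]],
    [[0,0,0],[0,0,0]],
    [[0,0,0],[0,0,0]]
  ]
}}

```text
time: 6.82
eef_pos: [0.572, -0.0443, 0.0747]
tcp_rot: [0.991, 0.137, 0.001, 0.0]
contact_force: [0.1, -0.4, -0.9]
opening: -0.0
finger_force: 0.0
```

```bash
python3 path.py
```

```text
pos [ 0.572  -0.0443  0.0747] yaw -74.22894910825873 F [ 0.1 -0.4 -0.9]
r 0.048962628591705186 implied tab angle at off 15: 103.59829805356942 r along 0.04660835760471792
```

The tip force dropped to zero past the halfway point. Backing off, lifting and checking.

Call:
{"api": "step_arm", "payload": {
  "increments": [
    [[-8,-2,0],[0,0,0]],
    [[-10,-2,0],[0,0,0]],
    [[-4,-1,10],[0,0,0]],
    [[0,0,20],[0,0,0]],
    [[0,0,30],[0,0,0]],
    [[0,0,20],[0,0,0]],
    [[0,0,0],[0,0,0]],
    [[0,0,0],[0,0,0]]
  ]
}}

```text
time: 7.48
eef_pos: [0.5499, -0.0496, 0.1556]
tcp_rot: [0.991, 0.136, 0.002, 0.001]
contact_force: [-0.7, 0.3, -0.3]
opening: -0.001
finger_force: 0.0
```

```bash
python3 - <<'E'
from path import *
for n,(a,b,c,d) in {"side":(170,300,205,365),"top":(110,240,210,390)}.items():
    im=cams.read_camera(n)[a:b,c:d,::-1]
    im=cv2.resize(im,(400,320),interpolation=cv2.INTER_CUBIC); out=im if n=="side" else np.hstack([out,im])
cv2.imwrite("pics/s2.png",out)
E
```

```text
pos [ 0.5499 -0.0496  0.1556] yaw -74.31922682613278 F [-0.7  0.3 -0.3]
r 0.05999292548152713 implied tab angle at off 15: 128.09484058415367 r along 0.058087443633130106
```

View pics/s2.png

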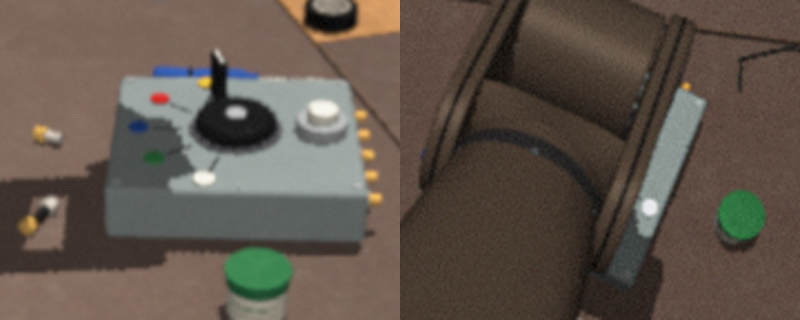

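The tab stands by the yellow dot: its top is about (217,57) in the left half and the dot about (205,83). I'll check that against the projected tab position.

```bash
python3 - <<'E'
from path import *
for a in (80,85,89.8,95,100,107.8):
  f=lambda r,z:(proj("side",np.r_[at(a,0,r),z])[0]-[205,170])*[2.5,320/130]
  print(a,f(.032,.092).round(),f(.045,.09).round(),f(.058,.09).round(),f(.058,.06).round())
print(proj("side",np.array([[.5982,-.0113,.0498]])), [660.2-p[0]*1e3,-106.7-p[1]*1e3,p[2]*1e3])
E
```

```text
pos [ 0.5482 -0.0491  0.1525] yaw -74.32255190759287 F [ 0.1 -0.  -0.5]
r 0.06158699654209702 implied tab angle at off 15: 129.00326280200537 r along 0.059732387722878366Traceback (most recent call last):
  File "<stdin>", line 4, in <module>
  File "<stdin>", line 3, in <lambda>
  File "h.py", line 20, in proj
    q=(np.atleast_2d(X)-e)@R*[1,-1,-1]
      ~~~~~~~~~~~~~~~~~~~~^~
ValueError: matmul: Input operand 1 has a mismatch in its core dimension 0, with gufunc signature (n?,k),(k,m?)->(n?,m?) (size 4 is different from 3)
```

```bash
sed -i 's/    q=(np.atl/    from scipy.spatial.transform import Rotation; R=Rotation.from_quat(R).as_matrix()\n    q=(np.atl/' h.py; python3 - <<'E'
from path import *
for a in (80,85,89.8,95,100,107.8):
  f=lambda r,z:(proj("side",np.r_[at(a,0,r),z])[0]-[205,170])*[2.5,320/130]
  print(a,f(.032,.09).round(),f(.045,.09).round(),f(.058,.09).round(),f(.058,.06).round())
print([660.2-p[0]*1e3,-106.7-p[1]*1e3,p[2]*1e3])
im=cv2.imread("pics/s2.png")[40:120,160:260]; cv2.imwrite("pics/s3.png",cv2.resize(im,None,fx=7,fy=7,interpolation=cv2.INTER_CUBIC))
E
```

```text
pos [ 0.5482 -0.0491  0.1525] yaw -74.32255190759287 F [ 0.1 -0.  -0.5]
r 0.06158699654209702 implied tab angle at off 15: 129.00326280200537 r along 0.059732387722878366
80 [230.  63.] [228.  55.] [225.  47.] [225.  80.]
85 [227.  63.] [223.  55.] [219.  48.] [219.  80.]
89.8 [223.  64.] [218.  56.] [213.  49.] [213.  81.]
95 [220.  64.] [213.  57.] [207.  50.] [207.  82.]
100 [217.  65.] [209.  58.] [201.  51.] [201.  83.]
107.8 [212.  66.] [202.  60.] [193.  53.] [192.  86.]
[np.float64(111.95010488446428), np.float64(-57.57817345334328), np.float64(152.54696512484298)]
```

View pics/s3.png

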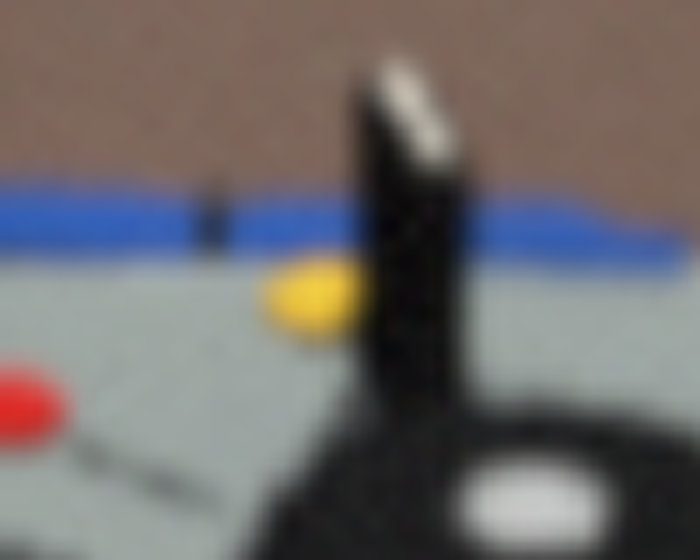

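The white line runs from (390,65) to (440,155) in the crop, which is (216,49) to (223,62) in the picture. The prediction at yellow is (213,49) to (223,64), so the selector is at yellow. Now to the button.

Call:
{"api": "step_arm", "payload": {
  "increments": [
    [[28,-14.4,0],[0,0,0]],
    [[28,-14.4,0],[0,0,0]],
    [[28,-14.4,0],[0,0,0]],
    [[28,-14.4,0],[0,0,0]],
    [[0,0,-25],[0,0,0]],
    [[0,0,-25],[0,0,0]],
    [[0,0,-15],[0,0,0]],
    [[0,0,0],[0,0,0]]
  ]
}}

```text
time: 8.25
eef_pos: [0.6569, -0.1056, 0.0812]
tcp_rot: [0.991, 0.136, -0.006, -0.003]
contact_force: [-0.7, 1.3, -1.0]
opening: -0.0
finger_force: 0.0
```

Call:
{"api": "step_arm", "payload": {
  "increments": [
    [[0,0,0],[0,0,0]],
    [[0,0,0],[0,0,0]],
    [[0,0,0],[0,0,0]]
  ]
}}

```text
time: 8.5
eef_pos: [0.6623, -0.107, 0.0903]
tcp_rot: [0.991, 0.137, 0.001, 0.001]
contact_force: [0.4, 0.5, 0.2]
opening: 0.001
finger_force: 0.0
```

Call:
{"api": "step_arm", "payload": {
  "increments": [
    [[0,0,-8],[0,0,0]],
    [[0,0,-5],[0,0,0]],
    [[-1,0,-4],[0,0,0]],
    [[-1,0,-3],[0,0,0]],
    [[0,0,-2],[0,0,0]],
    [[0,0,-2],[0,0,0]],
    [[0,0,0],[0,0,0]],
    [[0,0,0],[0,0,0]]
  ]
}}

```text
time: 9.17
eef_pos: [0.6599, -0.1068, 0.0661]
tcp_rot: [0.991, 0.136, 0.0, 0.0]
contact_force: [-0.9, 0.4, 7.4]
opening: 0.001
finger_force: 3.3
```

7.4 N at z = 66 mm means it is on the bottom stop. I'll press a touch more, then release and lift.

Call:
{"api": "step_arm", "payload": {
  "increments": [
    [[0,0,-1],[0,0,0]],
    [[0,0,0],[0,0,0]],
    [[0,0,0],[0,0,0]]
  ]
}}

```text
time: 9.42
eef_pos: [0.6599, -0.1068, 0.066]
tcp_rot: [0.991, 0.137, 0.0, 0.0]
contact_force: [-2.9, 2.0, 9.7]
opening: 0.005
finger_force: 5.0
```

Call:
{"api": "step_arm", "payload": {
  "increments": [
    [[0,0,4],[0,0,0]],
    [[0,0,6],[0,0,0]],
    [[0,0,15],[0,0,0]],
    [[0,0,30],[0,0,0]],
    [[0,0,40],[0,0,0]],
    [[0,0,30],[0,0,0]],
    [[0,0,0],[0,0,0]],
    [[0,0,0],[0,0,0]]
  ]
}}

```text
time: 10.08
eef_pos: [0.6606, -0.1074, 0.1923]
tcp_rot: [0.991, 0.136, 0.003, 0.001]
contact_force: [-0.5, -0.4, 0.5]
opening: 0.002
finger_force: 0.0
```

```bash
python3 - <<'E'
from path import *
im=cams.read_camera("side")[150:310,165:365,::-1]
cv2.imwrite("pics/s4.png",cv2.resize(im,None,fx=3.7,fy=3.7,interpolation=cv2.INTER_CUBIC))
E
```

```text
pos [ 0.6606 -0.1074  0.1923] yaw -74.31748925970464 F [-0.5 -0.4  0.5]
r 0.06658094790025079 implied tab angle at off 15: 328.3403358554923 r along 0.06486927333719648
```

View pics/s4.png

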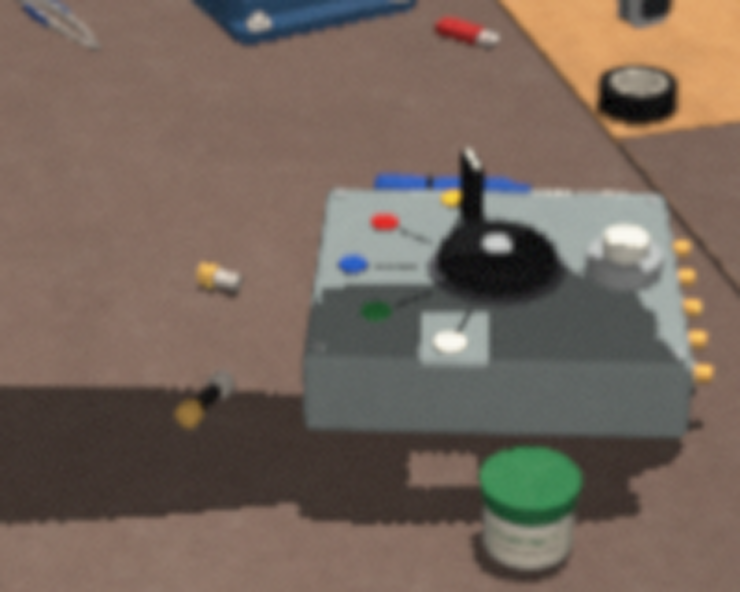

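The tab is still at yellow (top at (470,158)), the button is up (627,237), the loose things are where they were, and the arm is clear. Handing in.

```bash
python3 -c "
from plant import sign_off
print(sign_off())"
```

```text
the job is handed in; nothing more can be done
None
```

The selector rests at the yellow dot, the button was pressed fully down and came back up, nothing loose was moved, and the job is handed in (the hand-in returned no verdict).

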